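# Return the sharpened drill to the drill caddy and lift the caddy to carry it

### The arm

A 7-joint arm with a two-finger parallel gripper is mounted at the origin on the work surface. World frame = base frame: x ahead of the robot, y to its left, z up, the work surface at z = 0. Lengths are in m, angles in rad, forces in N, time in s.
With the tool pointing down it reaches from about 0.425 to 0.875 m from the base axis. Payload 4.7 kg.
Tool frame: the origin (TCP) lies midway between the tips of the shut fingers; the grasp point (between the pads) lies 19 mm behind it; z points along the fingers, y is the line along which they close (so a half turn about z gives the same grasp; the last joint's range is limited). The gripper opens to 87 mm and grips with 3 to 60 N. Pads are 19 mm wide; open, the fingers measure 117 mm over their backs; the gripper's body (75 mm by 190 mm) begins 51 mm behind the grasp point.
Start: joints at [-1.301, 0.321, -0.07, 1.45, 0.023, 1.371, -0.057], TCP at [0.164, 0.629, 0.223] pointing down, gripper open.
Joint ranges: [-2.86, 2.86], [-0.3, 2.09], [-1.38, 1.24], [0.06, 2.45], [-1.56, 4.7], [0.09, 2.05], [-2.69, 2.69]. Speed limits (rad/s): [2.57, 2.57, 3.14, 3.14, 3.14, 3.14, 3.14].

### API

Orientations are given as a rotation vector (axis times angle).
In Python, from bench import ctrl gives the robot as it stands. The module is installed in compiled form; this text tells all that it offers.
- The arm moves only by the shell command python3 -m handwheel 'ROWS' [FORCE]. ROWS is JSON, a list of rows, each a list of 7 numbers: the finger opening in m, from 0 to 0.087, then the shift along the tool's x, y, z in m, then the turn, a rotation vector about the tool's x, y, z in degrees. A call has 1 to 12 rows; each row shifts and turns the commanded pose from where the row before left it, along the tool's axes as they then stand; what a row does not reach is not made up. A row lasts 1/8 s, in which the tool goes at most 62.5 mm and 10.7 degrees, less where a joint would pass 70% of its speed; a pose out of reach is approached as far as the arm can. A call is refused whole if a number of a shift passes 0.0625 or a number of a turn 10.7, either way. A call with a gripper value outside its range is refused whole. The fingers move at their own pace and stop on an object; FORCE is the grip in N (left out, the last holds). Time passes only in rows, so rows that do not move let the fingers close. It gives the time, the measured TCP pose, the force, the opening and the grip force at its end, in the units of the state.
- ctrl.get_state(): the state, without advancing time (a new reading comes with each control period).
- ctrl.get_image(name): name is "scene" or "side" or "wrist"; returns (picture, depth): 480x640x3 uint8, blue, green, red; 480x640 float32, m along the optical axis (not along the pixel's ray), 0 where there is no reading.
- ctrl.camera_info(name): a dict with "intrinsics" (3x3 intrinsics, pixels), "R" (3x3) and "t" (3): a world point X has camera coordinates R X + t. Camera axes: x right, y down, z forward; pixel columns grow to the right and rows downward; lengths in m; the calibration is good to about 2 mm. A picture is of the moment at which its call begins: read the wrist's pose just before it. camera_info takes no time and is no camera call; for the wrist camera it gives the pose at the moment of the call.
- ctrl.close_job(): hands the job in; it is judged then, once.
The state is a dict: "time": time; "joint_positions": joint angles; "qd": joint speeds; "joint_torque": joint torques, N m; "position": TCP position; "tool_rot": TCP orientation; "ft_force": force on the tool from outside, world axes, zero at the start; "torque": the same for the moment, N m; "grip_width": opening from 0.0 (shut) to 1.0 (fully open); "grip_force": force on a finger pad.
Only numpy, scipy, OpenCV 4.12 (cv2) and the standard library are available. Lean on these libraries where they do the work, as an engineer would, in place of code of your own. Each camera call takes 0.05 s, during which the arm holds its last target. There are 200 camera calls.

### The job

The freshly sharpened 10 mm twist drill is standing in the round steel bench block: put it point down, fully home, in the one empty hole of the wooden drill caddy. Then take the caddy by the cross grip of its T-handle, lift it straight up until its underside is about 10 cm above the bench, and finish while still holding it there, level and steady, ready to be carried away. Every drill must stay in its hole, and everything else on the bench stays where it is.

Things in the scene. Friction and masses are not known exactly. Their poses are not given: they have to be found in the camera images.
- caddy: Loose caddy: pale pine block 100 (x) x 220 (y) x 45 (z) mm, dark T-handle in the middle; 0.7 kg loaded. Origin: centre of the underside, z up. Stands on the bench (z = 0) at any yaw, left or right. Four blind holes 35 mm deep, 2 mm wider than their drills, centred at (x, y) mm: 10 mm drill (28, 85), the empty one; 8 mm (-28, 85); 12 mm (-28, -85); 6 mm (28, -85).
- slot (a point): Centre of the mouth of the empty hole (12 mm wide, rim bevelled by 2 mm, a flat dark steel ring round it), level with the top of the block, 45 mm above the caddy's underside. Axes as the caddy's.
- slot_floor (a point): Centre of the floor of the empty hole, 35 mm straight below the mouth; the point of the 10 mm drill comes to rest here. Axes as the caddy's.
- handle (a point): Middle of the T-handle's cross grip, 140 mm above the caddy's underside: a rounded bar 24 mm wide (caddy x), 100 mm long (caddy y), 22 mm high, on a round post 22 mm thick rising from the centre of the block. With all drills in place the centre of mass is within a few mm of the post. Axes as the caddy's.
- drill10: The steel twist drill to put away: 10 mm thick, 133 mm long, 60 g, loose. Origin at its point, z up along it. Lower 87 mm fluted, upper 46 mm plain shank. It starts point down in the bench block, point 6 mm and shank end about 139 mm above the bench, leaning a degree or two at most.
- bench_block: Round steel bench block, 76 mm across, 36 mm high, 1.2 kg, loose, with a 12 mm hole 30 mm deep in the middle of its top that holds the 10 mm drill. Origin: centre of its underside. Smaller dark dots on top are other holes. It stands on the other side of the bench's middle from the caddy.
- drill8: Twist drill 8 mm thick, 117 mm long, 35 g, standing loose in the caddy. Origin at its point (10 mm above the caddy's underside), z up along it.
- drill12: Twist drill 12 mm thick, 151 mm long, 90 g, standing loose in the caddy; its end is 161 mm above the caddy's underside. Origin at its point, z up along it.
- drill6: Twist drill 6 mm thick, 93 mm long, 18 g, standing loose in the caddy. Origin at its point, z up along it.
- oil_bottle: Orange plastic oil bottle with a black cap, 52 mm across, 150 mm high, standing loose. Origin: centre of its underside.
- screw_tin: Open round tin of brass screws, 72 mm across, 50 mm high, standing loose. Origin: centre of its underside.
- screwdriver: Screwdriver lying loose on the bench. Origin under its middle; x along it towards the tip.
- sanding_block: Cork sanding block 112 x 62 x 38 mm lying loose on the bench. Origin: centre of its underside.
Things that resemble listed ones, but are neither listed nor needed, are in the scene too. Leave any blue or green look-alike of the sanding_block alone.

How it is judged:
By the outcome, as a careful person would: the job done as asked, in the order asked, and still so for the second after the job is handed in, while the arm keeps its last pose, push and grip.
It also fails if it takes over 64 s, if anything falls off the work surface, if the arm or the gripper's body presses on something with over 40 N, if the wrist force passes 120 N, or if a joint passes its speed limit or range.

## Working session

There is one attempt and no reset: what is moved stays moved. The work goes in short steps, Python scripts to look and compute and a shell command to move; the robot and the scene stay as the last step left them, time stands still between calls to the robot, and variables do not carry over. Pictures are saved under pics/ and viewed, at most 10 in all, crops included, and the job is handed in when it is done.

```bash
mkdir -p pics; cat > h.py <<'E'
import numpy as np, cv2
from scipy.spatial.transform import Rotation as Ro
from bench import ctrl
def cam(n):
    c=ctrl.camera_info(n); return [np.array(c[k],float) for k in("intrinsics","R","t")]
def ray(n,uv,c=None):
    K,R,t=c or cam(n); d=R.T@np.linalg.solve(K,[uv[0],uv[1],1.]); return -R.T@t,d
def onz(n,uv,z,c=None):
    o,d=ray(n,uv,c); return o+d*(z-o[2])/d[2]
def proj(n,X,c=None):
    K,R,t=c or cam(n); p=K@(R@np.array(X,float)+t); return p[:2]/p[2]
def cross(a,b):
    (o1,d1),(o2,d2)=a,b; A=np.stack([d1,-d2],1); s=np.linalg.lstsq(A,o2-o1,rcond=None)[0]
    p,q=o1+s[0]*d1,o2+s[1]*d2; return (p+q)/2,np.linalg.norm(p-q)
E
python3 - <<'E'
from h import *
np.set_printoptions(precision=3,suppress=True)
for n in("scene","side","wrist"):
    c=cam(n); im,d=ctrl.get_image(n); cv2.imwrite(f"pics/{n}0.png",im); np.save(f"pics/{n}0.npy",d); print(n,-c[1].T@c[2],c[1][2],c[0][0,0])
s=ctrl.get_state();print(s["time"],s["position"],s["tool_rot"],Ro.from_rotvec(s["tool_rot"]).as_matrix())
E
```

```text
scene [ 0.865 -0.589  0.959] [-0.259  0.545 -0.797] 446.7857059975498
side [-0.004 -0.86   0.685] [ 0.485  0.718 -0.499] 465.2251432176617
wrist [0.085 0.649 0.384] [ 0.286 -0.077 -0.955] 377.6520614065106
0.15 [0.164 0.628 0.222] [-0.401 -3.116  0.002] [[-0.967  0.253 -0.   ]
 [ 0.253  0.967 -0.001]
 [-0.    -0.001 -1.   ]]
```

View pics/scene0.png

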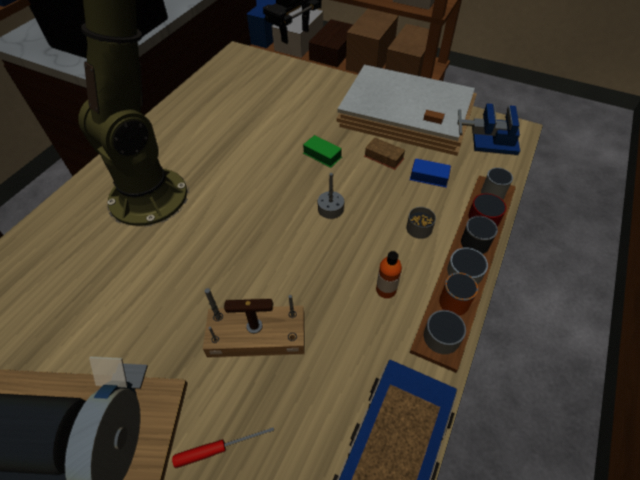

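View pics/side0.png

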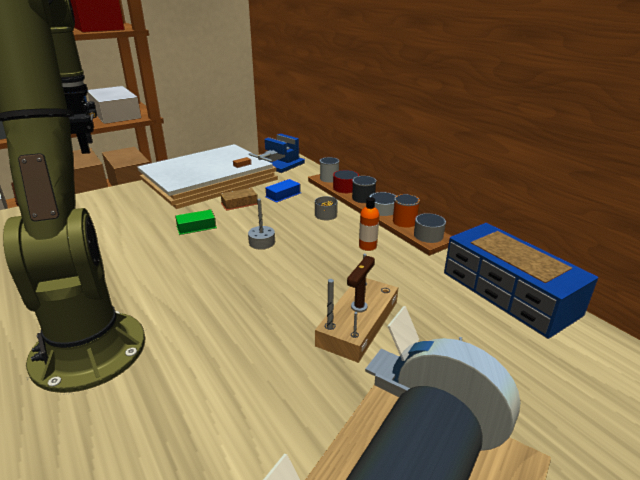

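Scene view: caddy at about (255,330), drills at (213,305), (213,335) and (292,307), and an empty ringed hole at (292,337). The bench block is at (331,205), with the drill's shank end at (331,177). The side view shows the same: block (262,237), drill top (261,200), empty hole (385,290). I'll enlarge these to confirm.

```bash
python3 - <<'E'
from h import *
a=cv2.imread("pics/scene0.png");b=cv2.imread("pics/side0.png")
f=lambda i,x,y,w,h,s:cv2.resize(i[y:y+h,x:x+w],(w*s,h*s),interpolation=cv2.INTER_CUBIC)
top=np.hstack([f(a,196,280,120,80,3),f(a,300,165,60,60,4)[:240]])
bot=np.hstack([f(b,310,245,100,115,3),f(b,235,190,50,69,5)[:345]])
w=max(top.shape[1],bot.shape[1]);p=lambda i:np.pad(i,((0,0),(0,w-i.shape[1]),(0,0)))
c=np.vstack([p(top),p(bot)]);c=np.clip(c*1.5,0,255).astype(np.uint8);print(c.shape);cv2.imwrite("pics/crop1.png",c)
E
```

```text
(585, 600, 3)
```

View pics/crop1.png

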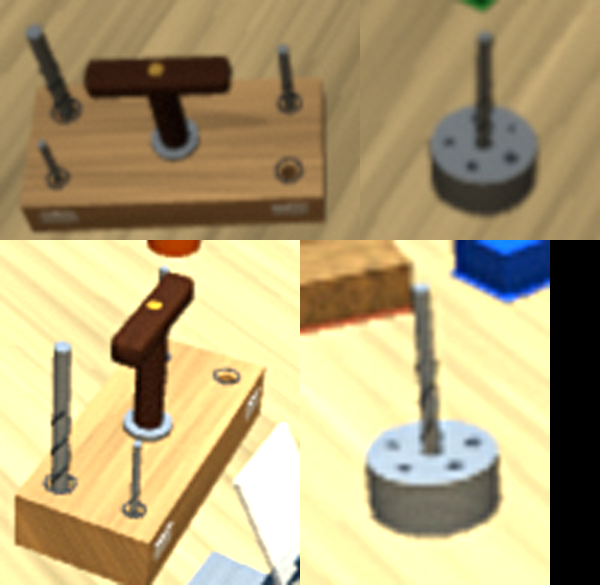

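The crop confirms it. The only empty ringed hole is at scene (292,337) / side (386,290), with the 8 mm drill across from it. The only bench block with a drill is at scene (331,201).

```bash
python3 - <<'E'
from h import *
np.set_printoptions(precision=4,suppress=True)
P={"hole":((292.1,336.5),(385.4,290),.045),"d12":((217.7,315.8),(330.4,326),.045),"d6":((214.8,339),(354.4,334.4),.045),"post":((254,325.7),(358.8,306),.045),
"top":((330.7,173.8),(258.9,199.3),.139),"base":((330.7,200.5),(261,231.7),.036)}
r={}
for k,(a,b,z) in P.items():
    m=cross(ray("scene",a),ray("side",b));r[k]=(onz("scene",a,z)+onz("side",b,z))/2
    print(k,m[0],round(m[1],4),onz("scene",a,z)[:2],onz("side",b,z)[:2])
print("d8 scene",onz("scene",(292.1,313.4),.045))
# caddy fit from the 4 hole/post points
L=np.array([[.028,.085],[-.028,-.085],[.028,-.085],[0,0]]);W=np.array([r[k][:2] for k in("hole","d12","d6","post")])
lm,wm=L.mean(0),W.mean(0);H=(L-lm).T@(W-wm);a=np.arctan2(H[0,1]-H[1,0],H[0,0]+H[1,1]);Rm=np.array([[np.cos(a),-np.sin(a)],[np.sin(a),np.cos(a)]])
t=wm-Rm@lm;print("yaw",np.degrees(a),"c",t,"res",W-(L@Rm.T+t),"slot",Rm@L[0]+t)
s=ctrl.get_state();print(s["time"],s["position"],s["joint_positions"])
c=cam("wrist");Rt=Ro.from_rotvec(s["tool_rot"]).as_matrix()
print("wrist cam in tool",Rt.T@(-c[1].T@c[2]-s["position"]),"axis",Rt.T@c[1][2])
E
```

```text
hole [ 0.6061 -0.2286  0.0439] 0.0011 [ 0.6061 -0.2285] [ 0.6051 -0.2303]
d12 [ 0.4292 -0.2588  0.0444] 0.0039 [ 0.4282 -0.2571] [ 0.4289 -0.2617]
d6 [ 0.455  -0.3082  0.0444] 0.0008 [ 0.4551 -0.308 ] [ 0.4546 -0.3092]
post [ 0.5169 -0.2435  0.0465] 0.0008 [ 0.5161 -0.2425] [ 0.5182 -0.2425]
top [0.5027 0.1868 0.1364] 0.0019 [0.5032 0.1854] [0.5001 0.18  ]
base [0.5032 0.1876 0.0338] 0.0011 [0.5037 0.1864] [0.5014 0.1832]
d8 scene [ 0.5786 -0.1777  0.045 ]
yaw -62.12822913328295 c [ 0.517  -0.2439] res [[ 0.0003 -0.0005]
 [-0.0002 -0.0006]
 [-0.0002 -0.0003]
 [ 0.0001  0.0014]] slot [ 0.6053 -0.2289]
0.15 [0.1644 0.6285 0.2217] [-1.301   0.3217 -0.0701  1.4514  0.0226  1.3708 -0.0569]
wrist cam in tool [ 0.0817  0.     -0.1625] axis [-0.2958 -0.0002  0.9553]
```

```bash
python3 -m handwheel '[[0.087,-0.04,-0.031,0,0,0,0],[0.087,-0.04,-0.031,0,0,0,0],[0.087,-0.04,-0.031,0,0,0,0],[0.087,-0.04,-0.031,0,0,0,0],[0.087,-0.04,-0.031,0,0,0,0],[0.087,-0.04,-0.031,0,0,0,0],[0.087,-0.04,-0.031,0,0,0,0],[0.087,-0.04,-0.031,0,0,0,0],[0.087,-0.04,-0.031,0,0,0,0],[0.087,-0.04,-0.031,0,0,0,0],[0.087,-0.04,-0.031,0,0,0,0]]'; python3 -m handwheel '[[0.06,0,0,0,0,0,10],[0.06,0,0,0,0,0,10],[0.06,0,0,0,0,0,10],[0.06,0,0,0,0,0,10],[0.06,0,0,0,0,0,10],[0.06,0,0,0,0,0,10],[0.06,0,0,0,0,0,10],[0.06,0,0,0,0,0,10],[0.05,0,0,0,0,0,0],[0.05,0,0,0,0,0,0]]'
python3 - <<'E'
from h import *
s=ctrl.get_state();c=cam("wrist");im,d=ctrl.get_image("wrist");cv2.imwrite("pics/w1.png",im)
print(s["time"],s["position"],Ro.from_rotvec(s["tool_rot"]).as_matrix().round(3),s["joint_positions"],s["ft_force"])
for X in([.503,.187,.139],[.503,.187,.036]):print(proj("wrist",X,c))
E
```

```text
time: 1.52
position: [0.5045, 0.1863, 0.2225]
tool_rot: [0.4, 3.116, 0.0]
ft_force: [0.6, 0.2, 1.3]
grip_width: 1.001
grip_force: 0.0
time: 2.78
position: [0.5038, 0.1876, 0.2225]
tool_rot: [-2.307, -2.133, 0.0]
ft_force: [0.6, 0.0, 0.1]
grip_width: 0.592
grip_force: 0.0
2.775 [0.50377995 0.18759127 0.22246123] [[ 0.078  0.997 -0.   ]
 [ 0.997 -0.078 -0.   ]
 [-0.    -0.    -1.   ]] [-0.78109868  0.07843027  0.39789615  1.7447468  -0.03131377  1.32484888
 -0.45498687] [0.56003086 0.04000561 0.13157762]
[323.44206761 247.07382219]
[323.74173628 212.46559201]
```

View pics/w1.png

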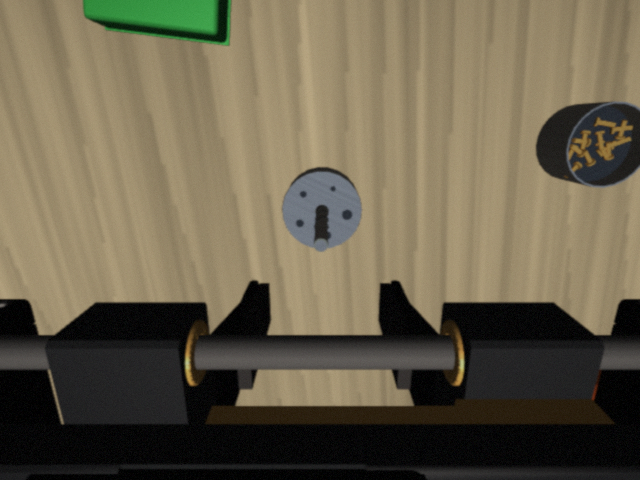

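The wrist view shows the drill's shank end at (321,244) and where it enters the block at (322,209), between and ahead of the fingers, which are level. I'll refine the position.

```bash
python3 - <<'E'
from h import *
s=ctrl.get_state();c=cam("wrist");R=Ro.from_rotvec(s["tool_rot"]).as_matrix()
for uv,z in(((320.7,244),.139),((322,209),.036)):
    p=onz("wrist",uv,z,c);print(p,"tool d",(R.T@(p-s["position"])).round(4))
E
```

```text
[0.50134657 0.18935477 0.139     ] tool d [ 0.0015 -0.0026  0.0835]
[0.5016774  0.19047577 0.036     ] tool d [ 0.0027 -0.0023  0.1865]
```

```bash
python3 -m handwheel '[[0.05,0.0015,-0.0025,0.0,0,0,0],[0.05,0,0,0.04,0,0,0],[0.05,0,0,0.04,0,0,0],[0.05,0,0,0.03,0,0,0],[0.05,0,0,0.0145,0,0,0],[0.05,0,0,0,0,0,0],[0,0,0,0,0,0,0],[0,0,0,0,0,0,0],[0,0,0,0,0,0,0],[0,0,0,0,0,0,0],[0,0,0,0,0,0,0]]' 20; python3 -m handwheel '[[0,0,0,0,0,0,0],[0,0,0,0,0,0,0]]' 20
```

```text
time: 4.2
position: [0.5016, 0.1894, 0.0982]
tool_rot: [2.31, 2.129, 0.0]
ft_force: [0.9, 0.7, -0.1]
grip_width: 0.108
grip_force: 20.0
time: 4.45
position: [0.5016, 0.1894, 0.0982]
tool_rot: [2.31, 2.129, 0.0]
ft_force: [0.4, 0.4, 1.1]
grip_width: 0.113
grip_force: 20.0
```

```bash
python3 -m handwheel '[[0,0,0,-0.01,0,0,0],[0,0,0,-0.015,0,0,0],[0,0,0,-0.02,0,0,0],[0,0,0,-0.025,0,0,0],[0,0,0,-0.025,0,0,0],[0,0,0,-0.025,0,0,0],[0,0,0,-0.025,0,0,0],[0,0,0,-0.025,0,0,0],[0,0,0,-0.01,0,0,0],[0,0,0,0,0,0,0]]' 20; python3 -m handwheel '[[0,-0.0409,0.0136,0,0,0,0],[0,-0.0409,0.0136,0,0,0,0],[0,-0.0409,0.0136,0,0,0,0],[0,-0.0409,0.0136,0,0,0,0],[0,-0.0409,0.0136,0,0,0,0],[0,-0.0409,0.0136,0,0,0,0],[0,-0.0409,0.0136,0,0,0,0],[0,-0.0409,0.0136,0,0,0,0],[0,-0.0409,0.0136,0,0,0,0],[0,-0.0409,0.0136,0,0,0,0],[0,0,0,0,0,0,0]]' 20;  python3 -m handwheel '[[0,0,0,0,0,0,10],[0,0,0,0,0,0,10],[0,0,0,0,0,0,10],[0,0,0,0,0,0,10],[0,0,0,0,0,0,10],[0,0,0,0,0,0,7.6],[0,0,0,0,0,0,0],[0,0,0,0,0,0,0]]' 20
python3 - <<'E'
from h import *
s=ctrl.get_state();c=cam("wrist");im,d=ctrl.get_image("wrist");cv2.imwrite("pics/w2.png",im)
a,_=ctrl.get_image("scene");b,_=ctrl.get_image("side");cv2.imwrite("pics/scene2.png",a);cv2.imwrite("pics/side2.png",b)
R=Ro.from_rotvec(s["tool_rot"]).as_matrix()
print(s["time"],s["position"],R.round(3),s["joint_positions"])
f=lambda i,n:cv2.resize(i[n[1]:n[1]+100,n[0]:n[0]+133],(400,300),interpolation=cv2.INTER_CUBIC)
t=s["position"]+R[:,2]*.09;pa,pb=[proj(n,t).astype(int)-[66,50] for n in("scene","side")];print(pa,pb)
w=im[0:400]; top=np.hstack([f(a,pa),f(b,pb)]); cv2.imwrite("pics/m2.png",np.clip(np.vstack([top,cv2.resize(im,(400,300)).repeat(1,0) if 0 else np.hstack([cv2.resize(im,(400,300)),np.zeros((300,400,3),np.uint8)])])*1.3,0,255).astype(np.uint8))
print("slot proj wrist",proj("wrist",[.6053,-.2289,.045],c),"tip",proj("wrist",t,c))
E
```

```text
time: 5.7
position: [0.5018, 0.1894, 0.2788]
tool_rot: [2.31, 2.129, 0.002]
ft_force: [0.1, -0.1, -0.7]
grip_width: 0.106
grip_force: 20.0
time: 7.08
position: [0.6021, -0.234, 0.2763]
tool_rot: [-2.317, -2.121, 0.007]
ft_force: [0.3, -0.1, -0.5]
grip_width: 0.106
grip_force: 20.0
time: 8.07
position: [0.6038, -0.2285, 0.2775]
tool_rot: [-3.048, -0.758, 0.001]
ft_force: [0.6, 0.2, -0.7]
grip_width: 0.109
grip_force: 20.0
8.075 [ 0.60380238 -0.22846151  0.27753563] [[ 0.884  0.468 -0.001]
 [ 0.468 -0.884  0.001]
 [-0.    -0.001 -1.   ]] [-0.34550076  0.38754148  0.9034568   1.40411898 -0.30263318  1.49470013
 -0.5392367 ]
[220 254] [323 185]
slot proj wrist [325.7378753  200.50976323] tip [324.5201621  242.95052337]
```

View pics/m2.png

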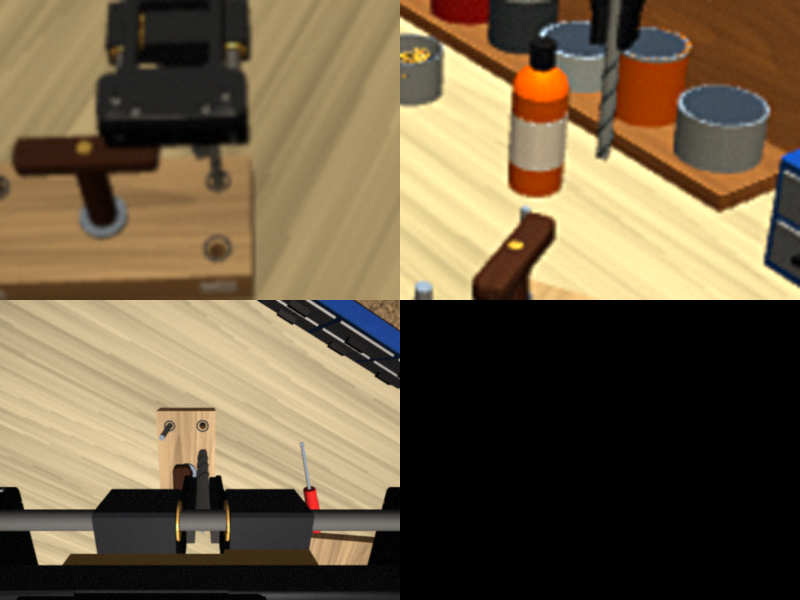

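View pics/w2.png

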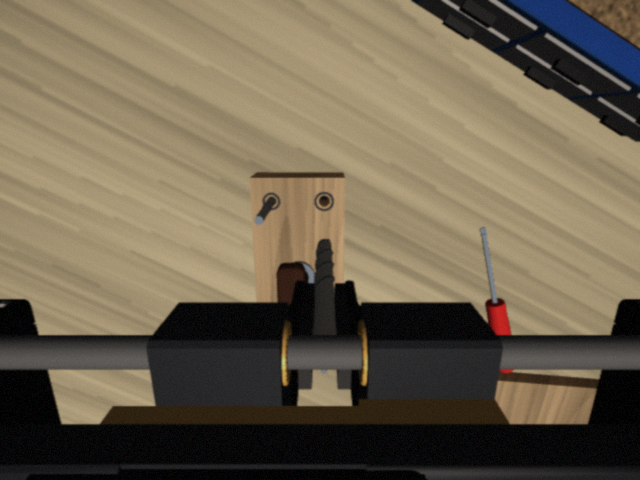

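Wrist view: the hole ring is at (324,201.5), the drill tip at (324.5,240), and the drill hangs straight. The side view shows the tip clear of everything.

```bash
python3 - <<'E'
from h import *
s=ctrl.get_state();c=cam("wrist");R=Ro.from_rotvec(s["tool_rot"]).as_matrix()
tip=onz("wrist",(324.3,240),s["position"][2]-.092,c);h=onz("wrist",(324,201.5),.045,c)
print(tip,h,"tip-tcp",(R.T@(tip-s["position"])).round(4),"hole-tcp",(R.T@(h-s["position"])).round(4),"d",(R.T@(h-tip)).round(4))
E
```

```text
[ 0.60512522 -0.22822087  0.18594004] [ 0.60360643 -0.22854978  0.045     ] tip-tcp [ 0.0016 -0.0001  0.092 ] hole-tcp [ 0.     -0.0005  0.2329] d [-0.0015 -0.0004  0.1409]
```

```bash
python3 -m handwheel '[[0,-0.001,-0.0004,0.03,0,0,0],[0,0,0,0.03,0,0,0],[0,0,0,0.03,0,0,0],[0,0,0,0.02,0,0,0],[0,0,0,0.018,0,0,0],[0,0,0,0,0,0,0],[0,0,0,0,0,0,0]]' 20
python3 - <<'E'
from h import *
s=ctrl.get_state();c=cam("wrist");im,d=ctrl.get_image("wrist");a,_=ctrl.get_image("scene");b,_=ctrl.get_image("side")
R=Ro.from_rotvec(s["tool_rot"]).as_matrix();print(s["position"],R.round(3))
t=s["position"]+R[:,2]*.092
out=[]
for n,i in(("scene",a),("side",b),("wrist",im)):
    p=proj(n,t,c if n=="wrist" else None);o=p.astype(int)-[33,37];print(n,p,"crop org",o)
    out.append(cv2.resize(i[o[1]:o[1]+75,o[0]:o[0]+66],(264*1,300),interpolation=cv2.INTER_CUBIC))
cv2.imwrite("pics/m3.png",np.clip(np.hstack(out)*1.5,0,255).astype(np.uint8))
E
```

```text
time: 9.1
position: [0.6034, -0.2299, 0.151]
tool_rot: [3.049, 0.753, 0.002]
ft_force: [0.3, -0.5, -0.5]
grip_width: 0.108
grip_force: 20.0
[ 0.60337892 -0.22991444  0.1510154 ] [[ 0.885  0.465  0.001]
 [ 0.465 -0.885 -0.001]
 [ 0.001  0.001 -1.   ]]
scene [290.35518788 333.76564646] crop org [257 296]
side [385.23633043 285.16710117] crop org [352 248]
wrist [324.56760916 242.14225243] crop org [291 205]
```

View pics/m3.png

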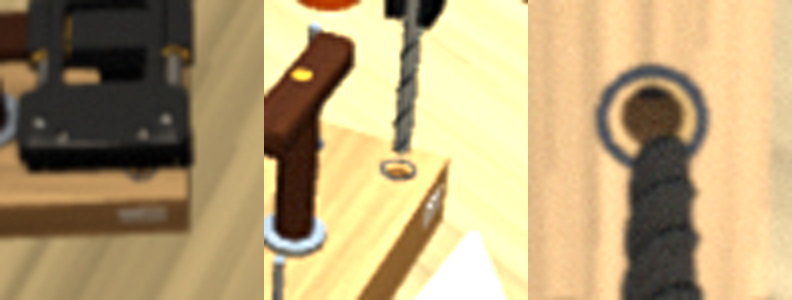

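Wrist crop: ring centre at about (322,234.3), drill tip at about (324.2,239.5). In the side crop the tip is at about (386.2,285.6) and the hole at about (385.2,290.3). The tip needs about 1.5 mm of sideways correction, so I'll work it out.

```bash
python3 - <<'E'
from h import *
s=ctrl.get_state();c=cam("wrist");R=Ro.from_rotvec(s["tool_rot"]).as_matrix();z=s["position"][2]-.092
tip=onz("wrist",(323.9,239.5),z,c);h=onz("wrist",(321.6,234.0),.045,c)
print("wrist",(R.T@(h-tip)).round(4),(R.T@(tip-s["position"])).round(4),(R.T@(h-s["position"])).round(4))
tip=onz("side",(386.1,285.5),z);h=onz("side",(385.1,290.2),.045);print("side",(R.T@(h-tip)).round(4))
# automatic ring / drill centre in the saved-scale wrist picture
im,_=ctrl.get_image("wrist");hsv=cv2.cvtColor(im,cv2.COLOR_BGR2HSV);m=(hsv[...,1]<90).astype(np.uint8)
for r in(240,245,250,255,260,265):
    x=np.nonzero(m[r,300:345])[0]+300; print(r,x.min() if len(x) else 0,x.max() if len(x) else 0,len(x),end=" | ")
sub=m[215:262,300:346]
for r in sub[::1]: print("".join(".#"[v] for v in r))
E
```

```text
wrist [-0.0002 -0.0017  0.0142] [ 0.0019 -0.0005  0.092 ] [ 0.0017 -0.0022  0.1062]
side [ 0.0006 -0.0015  0.0142]
240 309 334 18 | 245 313 330 18 | 250 317 330 14 | 255 316 331 16 | 260 316 331 16 | 265 315 333 19 | ..............................................
..............................................
..............................................
..............................................
..............................................
..............................................
..................#######.....................
................#############.................
..............################................
.............###################..............
............######........#######.............
...........#####............######............
..........#####......##.......####............
.........#####.....#######....#####...........
.........####.......####.......####...........
........#####...................####..........
........####....................####..........
........####.....................###..........
........###......................####
[... 625 characters left out ...]
.............##############...............
.................##############...............
.................##############...............
.................##############...............
................################..............
................#################.............
................#################.............
................#################.............
................################..............
.................###############..............
.................###############..............
.................###############..............
................################..............
................################..............
................################..............
```

```bash
python3 -m handwheel '[[0,0.0001,-0.0015,0,0,0,0],[0,0,0,0.006,0,0,0],[0,0,0,0.006,0,0,0],[0,0,0,0.005,0,0,0],[0,0,0,0.005,0,0,0],[0,0,0,0,0,0,0]]' 20;  python3 -c "
from bench import ctrl;s=ctrl.get_state();print(s['position'],s['ft_force'],s['torque'])"
```

```text
time: 10.05
position: [0.6023, -0.2279, 0.1275]
tool_rot: [-3.05, -0.753, 0.0]
ft_force: [1.6, 0.1, -1.0]
grip_width: 0.112
grip_force: 20.0
[ 0.60231856 -0.22785428  0.1275289 ] [ 1.59618355  0.08538832 -1.01750471] [ 0.03218298 -0.26170904 -0.02332514]
```

```bash
python3 -m handwheel '[[0,0,0,0.005,0,0,0],[0,0,0,0.005,0,0,0],[0,0,0,0.005,0,0,0],[0,0,0,0.004,0,0,0],[0,0,0,0,0,0,0]]' 20;  python3 -m handwheel '[[0,0,0,0.002,0,0,0],[0,0,0,0.002,0,0,0],[0,0,0,0.001,0,0,0],[0,0,0,0,0,0,0]]' 20
```

```text
time: 10.68
position: [0.6022, -0.2279, 0.1085]
tool_rot: [-3.05, -0.753, 0.0]
ft_force: [2.5, 0.2, -2.2]
grip_width: 0.108
grip_force: 20.0
time: 11.18
position: [0.6024, -0.228, 0.1041]
tool_rot: [3.05, 0.753, 0.001]
ft_force: [2.5, 0.4, -0.7]
grip_width: 0.105
grip_force: 20.0
```

```bash
python3 -m handwheel '[[0,0.0005,0.0003,0.001,0,0,0],[0,0,0,0,0,0,0],[0.034,0,0,0,0,0,0],[0.034,0,0,0,0,0,0],[0.034,0,0,0,0,0,0],[0.034,0,0,0,0,0,0]]' 20;  python3 -m handwheel '[[0.034,0,0,-0.03,0,0,0],[0.034,0,0,-0.04,0,0,0],[0.034,0,0,-0.04,0,0,0],[0.034,0,0,-0.04,0,0,0],[0.034,0,0,-0.03,0,0,0],[0.06,0,0,0,0,0,0],[0.06,0,0,0,0,0,0]]'
python3 - <<'E'
from h import *
s=ctrl.get_state();c=cam("wrist");im,d=ctrl.get_image("wrist");b,_=ctrl.get_image("side");cv2.imwrite("pics/w4.png",im);cv2.imwrite("pics/s4.png",b)
print(s["position"],s["tool_rot"])
h=cv2.resize(b[215:365,290:440],(480,480),interpolation=cv2.INTER_CUBIC);w=cv2.resize(im[120:420,180:480],(320,320))
cv2.imwrite("pics/m4.png",np.hstack([h,np.pad(w,((0,160),(0,0),(0,0)))]))
print([proj("side",[.6038,-.229,z]) for z in(.045,.143)],[proj("wrist",[.6038,-.229,z],c) for z in(.045,.143)],"handle",proj("wrist",[.517,-.2439,.151],c))
E
```

```text
time: 11.92
position: [0.6026, -0.2282, 0.103]
tool_rot: [-3.05, -0.753, 0.001]
ft_force: [0.4, -0.3, -0.1]
grip_width: 0.374
grip_force: 0.0
time: 12.8
position: [0.6024, -0.2279, 0.2821]
tool_rot: [-3.049, -0.753, 0.001]
ft_force: [-0.1, -0.2, -0.7]
grip_width: 0.535
grip_force: 0.0
[ 0.6024197  -0.22787091  0.2821266 ] [-3.04910053e+00 -7.53040979e-01  1.41422913e-03]
[array([384.5977172 , 289.89020172]), array([387.92154378, 253.69224754])] [array([326.22392043, 199.92244195]), array([326.64131759, 223.68188489])] handle [295.39052262 318.87959406]
```

View pics/m4.png

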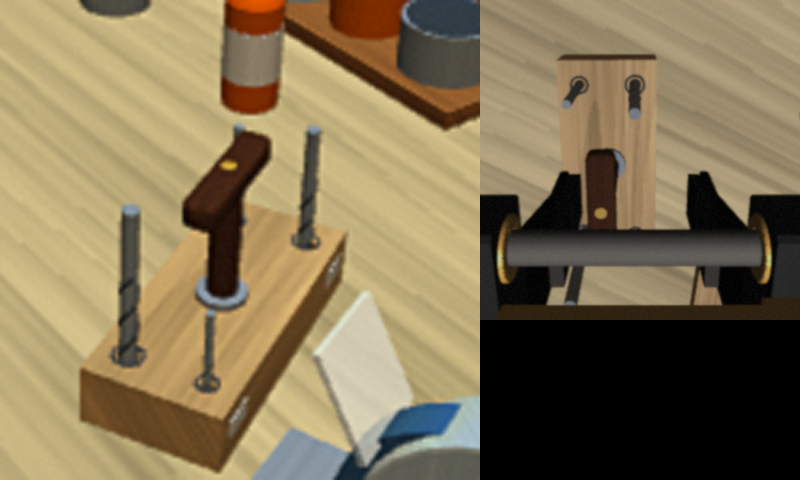

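The 10 mm drill now stands in the slot: side view, end at (388,255) and entry at (386,291), with a length matching the home position. The handle's yellow dot is at about (292.5,319.7) in the wrist view. Next is the grip offset.

```bash
python3 - <<'E'
from h import *
s=ctrl.get_state();c=cam("wrist");R=Ro.from_rotvec(s["tool_rot"]).as_matrix()
im=cv2.imread("pics/w4.png");hsv=cv2.cvtColor(im,cv2.COLOR_BGR2HSV)
m=cv2.inRange(hsv,(18,120,90),(35,255,255));m[:,:250]=0;m[:,340:]=0;m[:300]=0;m[335:]=0
ys,xs=np.nonzero(m);print(len(xs),xs.mean(),ys.mean())
p=onz("wrist",(xs.mean(),ys.mean()),.151,c);print(p,"tool",R.T@(p-s["position"]))
# yellow dot from the side view too
b=cv2.imread("pics/s4.png");k=cv2.inRange(cv2.cvtColor(b,cv2.COLOR_BGR2HSV),(18,120,120),(35,255,255));k[:255]=0;k[275:]=0;k[:,:350]=0;k[:,372:]=0
y2,x2=np.nonzero(k);print(len(x2),cross(ray("wrist",(xs.mean(),ys.mean()),c),ray("side",(x2.mean(),y2.mean()))))
# dark grip bar edges, axis direction
d=(hsv[...,2]<70)&(hsv[...,1]>60)
for r in(270,285,300,325):
    q=np.nonzero(d[r,265:320])[0]+265;print(r,q.min(),q.max(),[onz("wrist",(u,r),.151,c)[:2].round(4) for u in(q.min(),q.max())],(R.T@(onz("wrist",((q.min()+q.max())/2,r),.151,c)-s["position"])).round(4))
E
```

```text
94 292.8723404255319 319.6170212765957
[ 0.51525777 -0.24193436  0.151     ] tool [-0.08338195 -0.0276272   0.13068314]
13 (array([ 0.51523253, -0.24259766,  0.14998193]), np.float64(0.0013885460955465284))
270 279 306 [array([ 0.5516, -0.2111]), array([ 0.5621, -0.231 ])] [-0.0369 -0.0267  0.1306]
285 265 307 [array([ 0.5338, -0.2065]), array([ 0.5503, -0.238 ])] [-0.0505 -0.0326  0.1306]
300 265 306 [array([ 0.5211, -0.2124]), array([ 0.5374, -0.2435])] [-0.0645 -0.0335  0.1307]
325 265 306 [array([ 0.4991, -0.2227]), array([ 0.5159, -0.2544])] [-0.0887 -0.0342  0.1307]
```

```bash
python3 -m handwheel '[[0.06,-0.028,-0.009,0,0,0,0],[0.06,-0.028,-0.009,0,0,0,0],[0.06,-0.0274,-0.0096,0,0,0,0],[0.06,0,0,0,0,0,0],[0.06,0,0,0.05,0,0,0],[0.06,0,0,0.05,0,0,0],[0.06,0,0,0.04,0,0,0],[0.06,0,0,0.021,0,0,0],[0.06,0,0,0,0,0,0]]' 20; python3 -m handwheel '[[0.02,0,0,0,0,0,0],[0.02,0,0,0,0,0,0],[0.02,0,0,0,0,0,0],[0.02,0,0,0,0,0,0],[0.02,0,0,0,0,0,0],[0.02,0,0,0,0,0,0],[0.02,0,0,0,0,0,0]]' 10
```

```text
time: 14.02
position: [0.5152, -0.2415, 0.1197]
tool_rot: [-3.048, -0.754, 0.007]
ft_force: [0.6, 0.2, 0.3]
grip_width: 0.692
grip_force: 0.0
time: 14.9
position: [0.5162, -0.2423, 0.1223]
tool_rot: [-3.049, -0.753, -0.0]
ft_force: [-1.1, 1.5, 3.3]
grip_width: 0.279
grip_force: 10.0
```

```bash
python3 -m handwheel '[[0.0,0,0,0,0,0,0],[0,0,0,0,0,0,0],[0,0,0,-0.003,0,0,0],[0,0,0,-0.006,0,0,0],[0,0,0,-0.008,0,0,0],[0,0,0,-0.008,0,0,0],[0,0,0,0,0,0,0]]' 50; python3 -m handwheel '[[0,0,0,-0.008,0,0,0],[0,0,0,-0.012,0,0,0],[0,0,0,-0.012,0,0,0],[0,0,0,-0.012,0,0,0],[0,0,0,-0.012,0,0,0],[0,0,0,-0.01,0,0,0],[0,0,0,-0.006,0,0,0],[0,0,0,-0.003,0,0,0],[0,0,0,0,0,0,0],[0,0,0,0,0,0,0],[0,0,0,0,0,0,0],[0,0,0,0,0,0,0]]' 50
python3 - <<'E'
from h import *
s=ctrl.get_state();print(s["position"],s["ft_force"],s["torque"],Ro.from_rotvec(s["tool_rot"]).as_matrix()[2])
a,_=ctrl.get_image("scene");b,_=ctrl.get_image("side")
cv2.imwrite("pics/m5.png",np.hstack([cv2.resize(a[60:360,120:460],(400,353)),cv2.resize(b[130:400,230:500],(353,353))]))
E
```

```text
time: 15.78
position: [0.5168, -0.2429, 0.148]
tool_rot: [3.049, 0.753, 0.003]
ft_force: [1.1, -0.5, -7.7]
grip_width: 0.269
grip_force: 50.0
time: 17.27
position: [0.516, -0.2425, 0.2219]
tool_rot: [-3.05, -0.753, 0.0]
ft_force: [0.2, 0.3, -6.5]
grip_width: 0.272
grip_force: 50.0
[ 0.51604403 -0.24249735  0.22186847] [ 0.18920421  0.34775401 -6.52847866] [-0.11594108  0.13625272  0.01560865] [-2.12240746e-04 -1.70622990e-04 -9.99999963e-01]
```

View pics/m5.png

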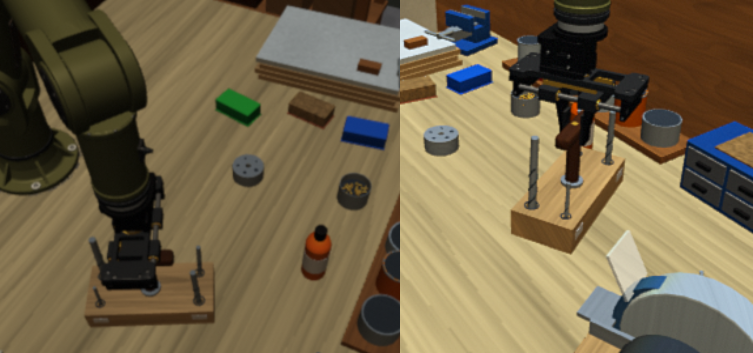

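The caddy is up with all four drills standing in it, and the rest of the bench is as it was. One quick check that it is level and at the right height.

```bash
python3 - <<'E'
from h import *
for n in("side","scene"):
    im,d=ctrl.get_image(n);K,R,t=cam(n);v,u=np.nonzero(d>0);z=d[v,u]
    P=(np.linalg.solve(K,np.stack([u*z,v*z,z]))-t[:,None]).T@R
    a=np.radians(-62.1);q=P[:,:2]-[.516,-.2425];lx=q@[np.cos(a),np.sin(a)];ly=q@[-np.sin(a),np.cos(a)]
    k=(abs(lx)<.045)&(abs(ly)<.105)&(abs(P[:,2]-.145)<.012)
    A=np.stack([lx[k],ly[k],np.ones(k.sum())],1)
    w=np.ones(k.sum(),bool)
    for _ in range(5):
        x=np.linalg.lstsq(A[w],P[k,2][w],rcond=None)[0];r=P[k,2]-A@x;w=abs(r)<.003
    print(n,w.sum(),"tilt deg",np.degrees(x[:2]).round(2),"underside",round(x[2]-.045,4))
E
```

```text
side 1934 tilt deg [ 0.23 -0.02] underside 0.0983
scene 2455 tilt deg [0.25 0.03] underside 0.0994
```

Level to within 0.3°, underside at about 99 mm. Handing in.

```bash
python3 -m handwheel '[[0,0,0,0,0,0,0],[0,0,0,0,0,0,0]]' 50; python3 -c "
from bench import ctrl;print(ctrl.close_job())"
```

```text
time: 17.73
position: [0.5162, -0.2425, 0.2221]
tool_rot: [-3.05, -0.753, -0.0]
ft_force: [-0.0, -0.6, -6.8]
grip_width: 0.27
grip_force: 50.0
the job is handed in; nothing more can be done
None
```

The job is handed in: the 10 mm drill is in its caddy hole, and the arm is holding the caddy by its T-handle, level to within 0.3° with its underside about 99 mm above the bench, all four drills in place, at 17.7 s.

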